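Unlatch a sample pen's gate and latch it open

TASK

The barred gate of the small sample pen is latched shut by its gravity latch bar. Lift the bar over the catch, swing the gate open towards you, and let the bar drop back behind the nose of the hold-open catch so that the gate stays latched open. Work gently: never lean hard on either catch post (20 N is too much), and do not disturb the glassware or the crucible.

Things in the scene. Friction and masses are not known exactly. Their poses are not given: they have to be found in the camera images.
- pen: Low sample pen, 135 x 225 mm, clear walls 91 mm high, aluminium corner posts. It stands fixed on the bench; origin at bench height in the plane of the shut gate, z up, x points into the pen (away from the gate's front), y to the pen's left seen from the front. The hinge axis is at x = 0, y = +95 mm.
- hinge (a point): Point on the gate's upright hinge axis, at bench height.
- gate (a joint): Angle of the barred gate about the hinge, rad: 0 = shut (gate along the pen's -y), growing as its free edge swings out towards the pen's -x (clockwise from above). The gate is 183 mm from hinge axis to free edge, 12 mm thick, its top rail 127 mm above the bench; it swings freely and stays where it is left.
- bar (a joint): Angle of the steel latch bar on the gate, rad: 0 = level on its rest, growing as its free end is lifted, stop at 0.5; it falls when let go. 8 mm thick, 12 mm high, 0.11 to 0.22 kg, lying over the gate's top rail in the gate's plane, underside 135 mm above the bench. Pivot 40 mm from the hinge axis, 141 mm above the bench; free end 210 mm from the hinge axis, past the gate's edge.
- tab (a point): Centre of the upright finger tab on the bar: 24 mm long along the bar, 10 mm thick across the gate (pinch it there), standing 38 mm above the bar. The point is 110 mm from the bar's pivot (150 mm from the hinge axis), 167 mm above the bench when the bar is level; tab top at 185 mm, bar top at 147 mm. A hard pinch off-centre shoves the gate against the post.
- shut_post: Catch post holding the shut gate, fixed, inside the gate's free edge; column top 128 mm up. Origin on the hinge axis at bench height, x along the shut gate. Its upright steel nose (6 mm thick, 190 to 208 mm from the hinge axis, top 147 mm up) stands outside the bar: raise the bar to an angle over 0.08 (take 0.15) to pass. A rubber-tipped spring plunger presses gate and bar outwards (3 N).
- open_post: The same catch post, mirrored, that holds the gate open, fixed on a flat foot bar on the bench. Origin on the hinge axis at bench height; x points along the gate as it stands latched if the catch is at mid slot (gate angle 1.1 to 1.5 rad). Column, nose and plunger are clamped in an arc slot up to 0.085 rad (16 mm) either way along the swing from there: this offset is NOT measured and must be felt or seen.
- open_foot (a point): Point on the open post's foot bar, at bench height, 177 mm from the hinge axis on its x axis, below the mid-slot plunger contact. The opening gate, bar raised, passes the nose and meets the plunger (4 N per mm plus 0.25 N per mm/s, travel 13 mm). Pressed in 2 mm (8 N) or more, the bar can drop behind the nose; too early it lies on the nose (bar angle 0.075). 20 N on the post is too much.
- jar_mid (a point): Centre of an open glass sample jar with some soil, 69 mm wide, 105 mm high, loose in the pen; a bystander.
- beaker_mid (a point): Centre of a small glass beaker, 58 mm wide, 68 mm high, loose in the pen; a bystander.
- bottle_mid (a point): Centre of a small brown dropper bottle with a dark cap, 34 mm wide, 78 mm high, on the bench to the right of the pen; a bystander.
- crucible_mid (a point): Centre of a white porcelain crucible, 44 mm wide, 36 mm high, on the bench to the right of the pen; a bystander.

How it is judged:
By the outcome, as a careful person would: the job done as asked, in the order asked, and still so for the second after the job is handed in, with the robot touching nothing.
It also fails if it takes over 72 s, if anything falls off the work surface, if the arm or the gripper's body presses on something with over 40 N, if the wrist force passes 120 N, or if a joint passes its speed limit or range.

ROBOT

A 6-joint arm with a two-finger parallel gripper is mounted at the origin on a cart in front of the work surface, level with it; the furniture and walls round the work are solid. World frame = base frame: x ahead of the robot, y to its left, z up, the work surface at z = 0. Lengths are in m, angles in rad, forces in N, time in s.
With the tool pointing down it reaches from about 0.425 to 0.95 m from the base axis. Payload 3.5 kg.
Tool frame: the origin (TCP) lies midway between the tips of the shut fingers; the grasp point (between the pads) lies 19 mm behind it; y points along the fingers, x is the direction in which the jaws open and shut, and the axes are right-handed (so a half turn about y gives the same grasp; the last joint's range is limited). The gripper opens to 85 mm and grips with 20 to 120 N. Pads are 22 mm wide; open, the fingers measure 114 mm over their backs; the gripper's body (76 mm by 85 mm) begins 54 mm behind the grasp point. The pads swing forward as they close: fully open they stand 13 mm farther back than shut.
Start: joints at [0.986, 0.286, 1.577, -0, 1.279, -0.15], TCP at [0.284, 0.612, 0.231] pointing down, gripper open.
Joint ranges: [-2.77, 2.77], [-0.9, 2.22], [0.21, 2.48], [-1.53, 4.67], [0.24, 2.81], [-2.84, 2.84]. Speed limits (rad/s): [2.79, 2.79, 3.14, 3.14, 3.14, 3.14].

INTERFACE

Orientations are given as a unit quaternion [x, y, z, w].
In Python, from plant import ctrl, viewer gives the robot as it stands.
- The arm moves only by the tool step_arm, never from a script. Its argument "rows" is a list of rows, each a list of 3 entries, a list of its own where there are three numbers: the turn, a rotation vector about the tool's x, y, z in degrees, then the shift along the tool's x, y, z in mm, then the closure, from 0 (fully open) to 1 (shut). A call has 1 to 10 rows; each row is the pose to reach, as a shift and turn from the pose commanded when the call began, along the tool's axes at that moment; what a row does not reach only later rows make up. A row lasts 1/12 s, in which the tool goes at most 41.7 mm and 7.16 degrees, less where a joint would pass 70% of its speed; a pose out of reach is approached as far as the arm can. A call with a gripper value outside its range is refused whole. The fingers move at their own pace and stop on an object; "newtons" is the grip in N (left out, the last holds). Time passes only in rows, so rows that repeat a pose let the fingers close. It gives the time, the measured TCP pose, the force and the opening at its end, in the units of the state.
- ctrl.get_state(): the state, without advancing time (a new reading comes with each control period).
- viewer.read_camera(name): name is "scene" or "top" or "wrist"; returns (picture, depth): 384x512x3 uint8, red, green, blue; 384x512 float32, m along the optical axis (not along the pixel's ray), 0 where there is no reading.
- viewer.calibration(name): a dict with "K" (3x3 intrinsics, pixels), "D" ([k1, k2, p1, p2, k3] as OpenCV has them; the pictures are not rectified), "R" (3x3) and "t" (3): a world point X has camera coordinates R X + t. Camera axes: x right, y down, z forward; pixel columns grow to the right and rows downward; lengths in m; the calibration is good to about 2 mm. A picture is of the moment at which its call begins: read the wrist's pose just before it. calibration takes no time and is no camera call; for the wrist camera it gives the pose at the moment of the call.
- ctrl.sign_off(): hands the job in, once; it reports no verdict.
The state is a dict: "time": time; "qpos": joint angles; "dq": joint speeds; "joint_efforts": joint torques, N m; "eef_pos": TCP position; "tcp_rot": TCP orientation; "contact_force": force on the tool from outside, world axes, zero at the start; "wrist_torque": the same for the moment, N m; "opening": opening from 0.0 (shut) to 1.0 (fully open).
Only numpy, scipy, OpenCV 4.12 (cv2) and the standard library are available. Lean on these libraries where they do the work, as an engineer would, in place of code of your own. Each camera call takes 0.05 s, during which the arm holds its last target.

## Working session

There is one attempt and no reset: what is moved stays moved. The work goes in short steps, Python scripts to look and compute and a tool call to move; the robot and the scene stay as the last step left them, time stands still between calls to the robot, and variables do not carry over. Pictures are saved under pics/ and viewed, and the job is handed in when it is done.

Besides the shell and the picture viewer there is one more tool, called after "Emit:" by a JSON object that holds its "op" and its "data". step_arm: Moves the arm, as the interface text tells. Its arguments: {"type":"object","properties":{"rows":{"type":"array"},"newtons":{"type":"number"}},"required":["rows"]}

```bash
ls; mkdir -p pics
python3 - <<'E'
from plant import ctrl, viewer
import cv2,numpy as np
print(ctrl.get_state())
for n in ["scene","top","wrist"]:
    c=viewer.calibration(n); p,d=viewer.read_camera(n)
    np.savez(f"pics/{n}0.npz",p=p,d=d,**{k:np.array(c[k]) for k in "KDRt"})
    cv2.imwrite(f"pics/{n}0.png",p[:,:,::-1]); print(n,c)
E
```

```text
pics
{'time': 0.0, 'qpos': array([ 9.86007752e-01,  2.87175651e-01,  1.57818906e+00, -3.39563635e-05,
        1.27859262e+00, -1.49973586e-01]), 'dq': array([-9.87860872e-06,  5.74571137e-05, -2.07326818e-04,  4.04041542e-04,
       -4.11693758e-04,  2.38164328e-04]), 'joint_efforts': array([-5.98316019e-04, -4.05973291e+01, -2.92629147e+01, -9.04481703e-05,
        5.63705689e-03,  8.69424639e-06]), 'eef_pos': array([0.28393382, 0.61164849, 0.22993399]), 'tcp_rot': array([ 0.59642701,  0.3796238 , -0.38114258, -0.59572723]), 'contact_force': array([-0.18552615,  0.79091444, -1.39990766]), 'wrist_torque': array([0.01713966, 0.02976798, 0.01767143]), 'opening': 1.0009817146190747}
scene {'K': array([[369.46634566,   0.        , 255.33898803],
       [  0.        , 369.46634566, 194.06059496],
       [  0.        ,   0.        ,   1.        ]]), 'D': array([0.01274726, 0.        , 0.        , 0.        , 0.        ]), 'R': array([[ 7.15845679e-01, -6.98258367e-01, -4.64478434e-04],
       [-3.25052298e-01, -3.32650649e-01, -8.85259594e-01],
       [ 6.17985410e-01,  6.33860236e-01, -4.
[... 303 characters left out ...]
       ]), 'R': array([[-1.62957600e-01, -9.86632922e-01,  5.45812427e-04],
       [-9.63969627e-01,  1.59096469e-01, -2.13192101e-01],
       [ 2.10255508e-01, -3.52674196e-02, -9.77010149e-01]]), 't': array([-0.02191325,  0.61787551,  0.86094395])}
wrist {'K': array([[328.15102387,   0.        , 248.39455645],
       [  0.        , 328.15102387, 189.79894554],
       [  0.        ,   0.        ,   1.        ]]), 'D': array([-0.04212794,  0.        ,  0.        ,  0.        ,  0.        ]), 'R': array([[ 0.42106503,  0.9070273 , -0.0023904 ],
       [ 0.87441995, -0.40522474,  0.26680079],
       [ 0.24102695, -0.11443069, -0.96374874]]), 't': array([-0.67417322, -0.03339407,  0.37993602])}
```

View pics/scene0.png

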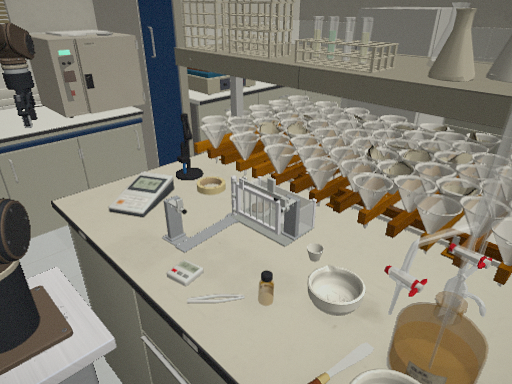

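View pics/top0.png

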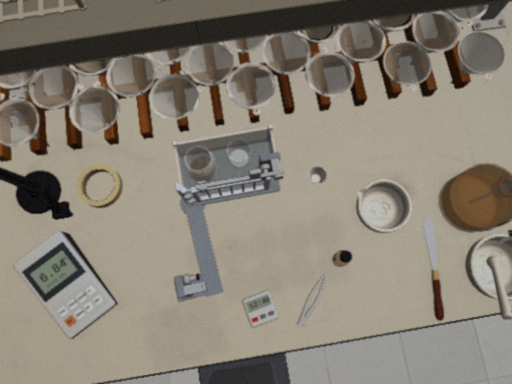

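View pics/wrist0.png

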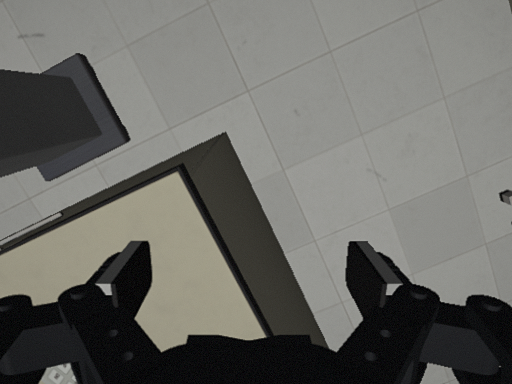

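Run:
```python
import cv2
t=cv2.imread("pics/top0.png"); s=cv2.imread("pics/scene0.png")
cv2.imwrite("pics/topz.png",cv2.resize(t[115:310,160:300],None,fx=4,fy=4,interpolation=cv2.INTER_CUBIC)[:600] if 0 else cv2.resize(t[115:310,160:350],None,fx=3,fy=3,interpolation=cv2.INTER_CUBIC))
cv2.imwrite("pics/scenez.png",cv2.resize(s[165:275,150:340],None,fx=4,fy=4,interpolation=cv2.INTER_CUBIC))
```

```text
(no output)
```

View pics/topz.png

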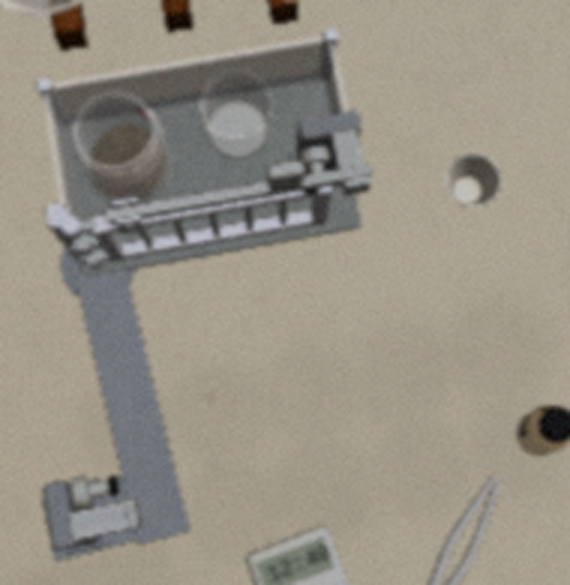

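View pics/scenez.png

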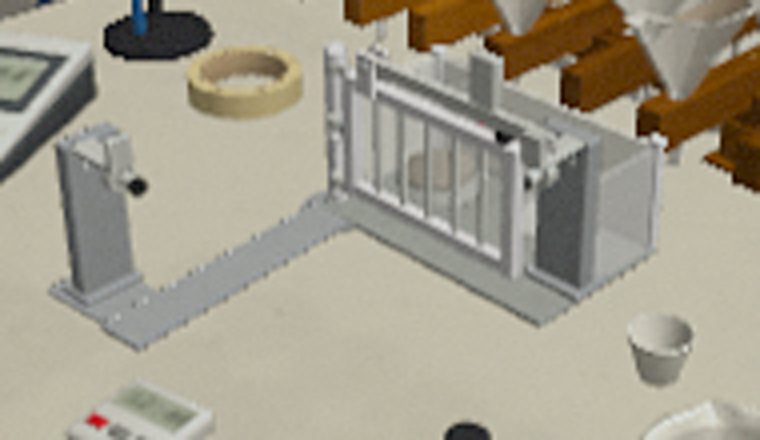

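```bash
cat > h.py <<'E'
import numpy as np,cv2
def load(n):
    f=np.load(f"pics/{n}.npz"); return {k:f[k] for k in f}
def cloud(f):
    h,w=f['d'].shape; uv=np.stack(np.meshgrid(np.arange(w),np.arange(h)),-1).reshape(-1,1,2).astype(float)
    n=cv2.undistortPoints(uv,f['K'],f['D']).reshape(h,w,2)
    c=np.concatenate([n,np.ones((h,w,1))],-1)*f['d'][...,None]
    return (c-f['t'])@f['R']
def ray(f,uv):
    n=cv2.undistortPoints(np.array(uv,float).reshape(-1,1,2),f['K'],f['D']).reshape(-1,2)
    d=np.c_[n,np.ones(len(n))]@f['R']; return -f['R'].T@f['t'],d
def onz(f,uv,z):
    o,d=ray(f,uv); return o+d*((z-o[2])/d[:,2])[:,None]
def tri(f1,p1,f2,p2):
    o1,d1=ray(f1,[p1]);o2,d2=ray(f2,[p2]);A=np.c_[d1[0],-d2[0]];s=np.linalg.lstsq(A,o2-o1,rcond=None)[0]
    a=o1+s[0]*d1[0];b=o2+s[1]*d2[0];return (a+b)/2,np.linalg.norm(a-b)*1000
E
python3 - <<'E'
from h import *
T=load('top0');S=load('scene0')
P=cloud(T);z=P[...,2]
# height map picture
im=np.clip(z/0.2*255,0,255).astype(np.uint8)[115:310,160:350]
cv2.imwrite('pics/hz.png',cv2.resize(cv2.applyColorMap(im,cv2.COLORMAP_JET),None,fx=3,fy=3,interpolation=cv2.INTER_NEAREST))
np.set_printoptions(precision=4,suppress=True)
r=np.s_[115:310,160:350]
for lo,hi in [(.175,.195),(.14,.15)]:
    m=(z>lo)&(z<hi);m[:115]=0;m[310:]=0;m[:,:160]=0;m[:,350:]=0
    n,l,st,c=cv2.connectedComponentsWithStats(m.astype(np.uint8))
    for i in range(1,n):
        if st[i,4]>2: print(lo,st[i],c[i],P[l==i].mean(0),np.median(z[l==i]))
E
```

```text
0.175 [160 115  28   5  70] [172.3    117.0143] [0.7705 0.0155 0.1784] 0.17839090790598094
0.175 [250 169  12   7  64] [255.3438 171.5938] [ 0.6277 -0.1323  0.1832] 0.18375130150541397
0.14 [173 115   3   1   3] [174. 115.] [0.7904 0.016  0.1432] 0.1440759694706811
0.14 [260 170  24   8 124] [273.4758 173.8065] [ 0.6272 -0.1703  0.146 ] 0.14638162783308611
0.14 [196 176  56  15 263] [220.8707 182.3156] [ 0.627  -0.0611  0.146 ] 0.1463048437039603
0.14 [253 178   6   2   7] [255.1429 178.1429] [ 0.6246 -0.1317  0.1448] 0.1443950765593221
0.14 [183 187   3   2   3] [184.     187.3333] [0.6301 0.0155 0.141 ] 0.14094545633113045
0.14 [179 188   2   3   3] [179.3333 189.    ] [0.6284 0.0255 0.1403] 0.1402293956058287
0.14 [182 189   3   4   6] [182.8333 191.    ] [0.6228 0.0188 0.1413] 0.1411146523007551
0.14 [202 281   5  10  31] [203.8065 285.7419] [0.4275 0.0023 0.146 ] 0.14637740948852876
```

View pics/hz.png

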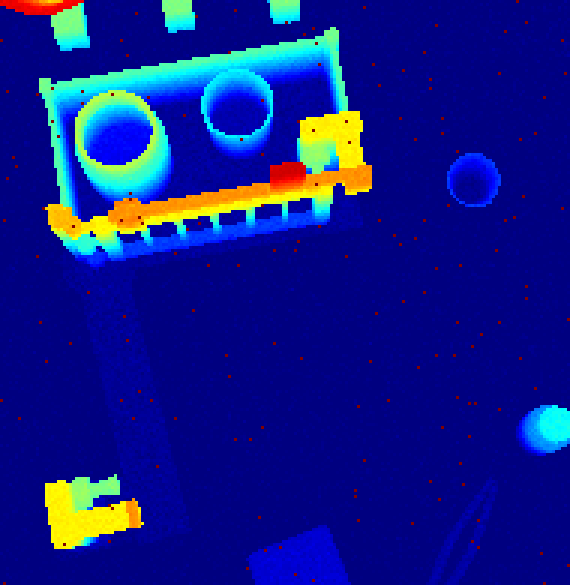

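Run:
```python
from h import *
np.set_printoptions(precision=4,suppress=True)
T=load('top0');S=load('scene0')
P=cloud(T);z=P[...,2]
m=np.zeros(z.shape,bool);m[160:195,203:262]=1
m&=(z>.142)&(z<.15)
Q=P[m]; Q=Q[(Q[:,0]<.64)&(Q[:,0]>.61)]
v=cv2.fitLine(Q[:,:2].astype(np.float32),cv2.DIST_HUBER,0,.01,.01).ravel();print('bar',v,len(Q))
d=v[:2]*np.sign(-v[1]); print('angle',np.degrees(np.arctan2(d[1],d[0])))
nn=np.array([-d[1],d[0]])
q=(Q[:,:2]-v[2:])
for lo,hi in [(-.1,-.05),(-.05,0),(0,.05),(.05,.1)]:
    s=q@d;k=(s>lo)&(s<hi);w=(q@nn)[k]; print(lo,w.mean(),np.percentile(w,[2,98]),k.sum())
# bar whole incl. right end
m2=np.zeros(z.shape,bool);m2[160:200,190:295]=1;m2&=(z>.142)&(z<.15)
Q2=P[m2];s=(Q2[:,:2]-v[2:])@d;w=(Q2[:,:2]-v[2:])@nn
print('s range',np.percentile(s,[0.5,99.5]))
for a in np.arange(-.1,.14,.01):
    k=(s>a)&(s<a+.01)
    if k.sum(): print(round(a,3),k.sum(),w[k].min().round(4),w[k].max().round(4))
tab=P[160:185,245:268];tm=tab[(tab[...,2]>.175)&(tab[...,2]<.195)];
print('tab',tm.mean(0),'s',((tm[:,:2]-v[2:])@d).min(),((tm[:,:2]-v[2:])@d).max(),'w',((tm[:,:2]-v[2:])@nn).min(),((tm[:,:2]-v[2:])@nn).max())
# open post
m3=np.zeros(z.shape,bool);m3[265:305,170:212]=1
for lo,hi in [(.14,.15),(.12,.135),(.1,.12)]:
    R=P[m3&(z>lo)&(z<hi)];print(lo,len(R),R.min(0),R.max(0),R.mean(0))
# foot
mf=np.zeros(z.shape,bool);mf[205:295,185:225]=1
F=P[mf&(z>.003)&(z<.02)];print('foot',len(F),F.mean(0))
# scene tab
PS=cloud(S);zs=PS[...,2];ms=(zs>.15)&(zs<.19);ms[:160]=0;ms[215:]=0;ms[:,:225]=0;ms[:,345:]=0
n,l,st,c=cv2.connectedComponentsWithStats(ms.astype(np.uint8))
for i in range(1,n):
    if st[i,4]>8: print('scene',st[i],PS[l==i].mean(0),PS[l==i].max(0),PS[l==i].min(0))
```

```text
bar [ 0.017  -0.9999  0.6271 -0.0715] 216
angle -89.02745<stdin>:13: RuntimeWarning: Mean of empty slice.
  ret = ret.dtype.type(ret / rcount)
Traceback (most recent call last):
IndexError: index -1 is out of bounds for axis 0 with size 0
```

Run:
```python
from h import *
np.set_printoptions(precision=4,suppress=True)
T=load('top0');S=load('scene0')
P=cloud(T);z=P[...,2]
m=np.zeros(z.shape,bool);m[160:195,203:250]=1
m&=(z>.142)&(z<.15)
Q=P[m]; Q=Q[(Q[:,0]<.64)&(Q[:,0]>.61)]
v=cv2.fitLine(Q[:,:2].astype(np.float32),cv2.DIST_HUBER,0,.01,.01).ravel();print('bar',v,len(Q))
d=v[:2]*np.sign(-v[1]); print('angle',np.degrees(np.arctan2(d[1],d[0])))
nn=np.array([-d[1],d[0]])
m2=np.zeros(z.shape,bool);m2[160:200,190:295]=1;m2&=(z>.142)&(z<.15)
Q2=P[m2];s=(Q2[:,:2]-v[2:])@d;w=(Q2[:,:2]-v[2:])@nn
for a in np.arange(-.1,.16,.01):
    k=(s>a)&(s<a+.01)
    if k.sum(): print(round(a,3),k.sum(),w[k].min().round(4),w[k].max().round(4),s[k].min().round(4),s[k].max().round(4))
tab=P[160:185,245:268];tm=tab[(tab[...,2]>.175)&(tab[...,2]<.195)];
print('tab',tm.mean(0),'s',((tm[:,:2]-v[2:])@d).min(),((tm[:,:2]-v[2:])@d).max(),'w',((tm[:,:2]-v[2:])@nn).min(),((tm[:,:2]-v[2:])@nn).max())
m3=np.zeros(z.shape,bool);m3[265:305,170:212]=1
for lo,hi in [(.14,.15),(.12,.135),(.1,.12)]:
    R=P[m3&(z>lo)&(z<hi)];print(lo,len(R),R.min(0),R.max(0),R.mean(0))
mf=np.zeros(z.shape,bool);mf[205:295,185:225]=1
F=P[mf&(z>.003)&(z<.02)];print('foot',len(F),F.mean(0))
PS=cloud(S);zs=PS[...,2];ms=(zs>.15)&(zs<.19);ms[:160]=0;ms[215:]=0;ms[:,:225]=0;ms[:,345:]=0
n,l,st,c=cv2.connectedComponentsWithStats(ms.astype(np.uint8))
for i in range(1,n):
    if st[i,4]>8: print('scene',st[i],PS[l==i].mean(0),PS[l==i].max(0),PS[l==i].min(0))
ms=(zs>.11)&(zs<.15);ms[:190]=0;ms[240:]=0;ms[:,:160]=0;ms[:,190:]=0
print('scene open',PS[ms].min(0),PS[ms].max(0))
# foot bar edges in image: blueish-grey colour mask
p=T['p'].astype(int);fb=(p[...,2]-p[...,0]>8);fb[:205]=0;fb[265:]=0;fb[:,:180]=0;fb[:,230:]=0
for r in range(210,262,6):
    c=np.where(fb[r])[0]
    if len(c): g=onz(T,[[c.min(),r],[c.max(),r]],0.004);print(r,c.min(),c.max(),g[:,:2].ravel())
```

```text
bar [ 0.0263 -0.9997  0.6272 -0.0692] 208
angle -88.492134
-0.07 1 -0.0016 -0.0016 -0.0603 -0.0603
-0.06 27 -0.0068 0.0086 -0.0597 -0.0504
-0.05 32 -0.009 0.0114 -0.0498 -0.0402
-0.04 25 -0.0067 0.0079 -0.0399 -0.0303
-0.03 21 -0.0036 0.0048 -0.0299 -0.0203
-0.02 21 -0.0032 0.0052 -0.0199 -0.0102
-0.01 20 -0.0034 0.0043 -0.0099 -0.0001
-0.0 20 -0.0036 0.0046 0.0002 0.0094
0.01 21 -0.0035 0.0036 0.0103 0.0198
0.02 20 -0.0037 0.0034 0.0207 0.0299
0.03 20 -0.0036 0.0037 0.0303 0.04
0.04 19 -0.0042 0.0043 0.0403 0.0498
0.05 7 -0.0046 0.002 0.0502 0.06
0.06 2 -0.0047 -0.0042 0.062 0.0642
0.07 10 -0.0045 0.0038 0.0728 0.0797
0.08 18 -0.0042 0.0034 0.0803 0.0895
0.09 19 -0.0044 0.0033 0.09 0.0988
0.1 32 -0.0103 0.0037 0.1 0.1098
0.11 33 -0.0107 0.0035 0.11 0.1197
0.12 5 -0.0066 0.0013 0.1204 0.1219
tab [ 0.6277 -0.1323  0.1832] s 0.05201777769466567 0.07477781495600964 w -0.005798282504470434 0.005661210326383805
0.14 31 [ 0.4191 -0.0007  0.1423] [0.4365 0.0055 0.1482] [0.4275 0.0023 0.146 ]
0.12 353 [ 0.413  -0.0008  0.1209] [0.4569 0.0603 0.1335] [0.431  0.039  0.1272]
0.1 80 [0.414  0.01
[... 174 characters left out ...]
  -0.0339  0.1512]
scene [302 160  43  18 550] [ 0.8195 -0.1582  0.1653] [ 0.904  -0.0617  0.1797] [ 0.7475 -0.2249  0.1501]
scene [267 178   9  15 106] [ 0.6224 -0.1366  0.1679] [ 0.6297 -0.1192  0.1837] [ 0.6188 -0.1481  0.1501]
scene open [ 0.4092 -0.0049  0.1103] [0.4522 0.0592 0.1461]
210 185 201 [0.6111 0.0375 0.605  0.0002]
216 189 203 [ 0.5954  0.0301  0.59   -0.0025]
222 190 204 [ 0.5808  0.0296  0.5755 -0.0029]
228 191 206 [ 0.5664  0.0292  0.5607 -0.0055]
234 193 207 [ 0.5516  0.0264  0.5463 -0.0058]
240 194 208 [ 0.5373  0.026   0.532  -0.0062]
246 195 210 [ 0.5231  0.0256  0.5175 -0.0088]
252 197 212 [ 0.5087  0.0229  0.503  -0.0114]
258 198 213 [ 0.4946  0.0225  0.489  -0.0117]
```

Run:
```python
from plant import ctrl
from scipy.spatial.transform import Rotation as R
import numpy as np
np.set_printoptions(precision=4,suppress=True)
s=ctrl.get_state();r=R.from_quat(s['tcp_rot']).as_matrix();print(r)
print('yaw of tool x',np.degrees(np.arctan2(r[1,0],r[0,0])))
```

```text
[[ 0.4212 -0.001  -0.907 ]
 [ 0.907  -0.0016  0.4212]
 [-0.0018 -1.      0.0003]]
yaw of tool x 65.08954927740963
```

```bash
cat >> h.py <<'E'
from scipy.spatial.transform import Rotation as Ro
H=np.array([0.6249,0.0178]); SH=-88.6
def Rtool(yaw,tilt=0):
    c,s=np.cos(np.radians(yaw)),np.sin(np.radians(yaw))
    R=np.array([[c,0,-s],[s,0,c],[0,-1,0]],float)
    return Ro.from_matrix(R)*Ro.from_euler('x',tilt,degrees=True)
def go(state,tgt,yaw,tilt=0,base=None):
    "print shift/turn from measured pose"
    r=Ro.from_quat(state['tcp_rot']) if base is None else base[1]
    p=np.array(state['eef_pos']) if base is None else base[0]
    sh=r.inv().apply(np.array(tgt)-p)*1000
    tn=np.degrees((r.inv()*Rtool(yaw,tilt)).as_rotvec())
    print('turn',tn.round(1),'shift',sh.round(1)); return tn,sh
E
python3 - <<'E'
from h import *
from plant import ctrl
s=ctrl.get_state()
go(s,[.45,.10,.26],1.4); 
T=load('top0');P=cloud(T);print(P[180:215:6,0:75:8].round(2).reshape(-1,3).tolist())
E
```

```text
turn [ 0.  63.7 -0.1] shift [-394.3  -29.1 -366.1]
[[0.76, 0.47, -0.0], [0.68, 0.33, 0.21], [0.71, 0.37, 0.12], [0.68, 0.31, 0.21], [0.68, 0.29, 0.21], [0.74, 0.37, 0.02], [0.73, 0.35, 0.01], [0.73, 0.33, 0.01], [0.73, 0.32, 0.0], [0.73, 0.3, -0.0], [0.74, 0.47, 0.0], [0.74, 0.45, 0.0], [0.74, 0.43, 0.0], [0.67, 0.31, 0.2], [0.71, 0.37, 0.05], [0.66, 0.28, 0.2], [0.66, 0.27, 0.2], [0.72, 0.33, 0.01], [0.72, 0.32, 0.0], [0.71, 0.3, 0.0], [0.73, 0.48, -0.0], [0.73, 0.46, -0.0], [0.72, 0.43, 0.01], [0.71, 0.41, 0.02], [0.7, 0.38, 0.04], [0.65, 0.28, 0.2], [0.65, 0.28, 0.18], [0.7, 0.33, 0.01], [0.7, 0.32, -0.0], [0.7, 0.3, -0.0], [0.71, 0.47, 0.0], [0.71, 0.46, 0.0], [0.71, 0.44, 0.0], [0.7, 0.41, 0.01], [0.7, 0.39, 0.02], [0.69, 0.37, 0.02], [0.64, 0.28, 0.17], [0.69, 0.34, 0.01], [0.69, 0.32, -0.0], [0.68, 0.3, 0.0], [0.7, 0.48, 0.0], [0.69, 0.45, 0.0], [0.69, 0.44, -0.0], [0.69, 0.41, 0.01], [0.68, 0.39, 0.01], [0.68, 0.37, 0.01], [0.63, 0.28, 0.18], [0.64, 0.28, 0.15], [0.64, 0.27, 0.13], [0.67, 0.3, -0.0], [0.68, 0.48, -0.0], [0.68, 0.46, 0.0], [0.68, 0.44, -0.0], [0.67, 0.41, 0.01], [0.67, 0.39, 0.01], [0.67, 0.37, 0.01], [0.66, 0.36, 0.01], [0.62, 0.28, 0.15], [0.63, 0.27, 0.13], [0.66, 0.3, -0.0]]
```

Stand is clear of the path.

Emit:
{"op": "step_arm", "data": {"rows": [[[0,6.4,0],[-28,-3,-26],0],[[0,12.7,0],[-56,-6,-52],0],[[0,19,0],[-85,-9,-79],0],[[0,25.5,0],[-113,-12,-105],0],[[0,32,0],[-141,-15,-131],0],[[0,38,0],[-169,-18,-157],0],[[0,44.6,0],[-197,-21,-183],0],[[0,51,0],[-225,-24,-209],0],[[0,57,0],[-254,-27,-235],0],[[0,63.7,0],[-282,-29,-261],0]], "newtons": 20}}

```text
time: 0.98
eef_pos: [0.4022, 0.2447, 0.2604]
tcp_rot: [-0.707, -0.007, 0.007, 0.707]
contact_force: [0.5, -0.2, -0.1]
opening: 0.999
```

Run:
```python
from h import *
from plant import ctrl
s=ctrl.get_state();print(s['time'],s['eef_pos'],s['qpos'],s['opening'])
go(s,[.60,-.1323,.29],1.4)
```

```text
0.9833 [0.40216602 0.24471094 0.26041821] [ 3.30668746e-01 -2.02192196e-01  2.02837658e+00 -8.15401693e-05
  1.31514577e+00  3.11402286e-01] 0.9987536908266896
turn [-0.  -0.3  0. ] shift [ 190.5  -29.5 -380.8]
```

Emit:
{"op": "step_arm", "data": {"rows": [[[0,0,0],[18,-3,-36],0],[[0,0,0],[36,-6,-72],0],[[0,0,0],[54,-9,-108],0],[[0,0,0],[72,-12,-144],0],[[0,0,0],[90,-15,-180],0],[[0,0,0],[108,-18,-216],0],[[0,0,0],[126,-20,-252],0],[[0,0,0],[144,-22,-288],0],[[0,0,0],[162,-24,-324],0],[[0,0,0],[180,-26,-360],0]]}}

```text
time: 1.82
eef_pos: [0.5913, -0.111, 0.286]
tcp_rot: [-0.707, -0.008, 0.009, 0.707]
contact_force: [0.3, 0.3, 0.0]
opening: 0.994
```

Run:
```python
from h import *
from plant import ctrl,viewer
s=ctrl.get_state();print(s['time'],s['eef_pos'],s['qpos'],s['opening'])
n='wrist';c=viewer.calibration(n); p,d=viewer.read_camera(n)
np.savez("pics/wrist1.npz",p=p,d=d,**{k:np.array(c[k]) for k in "KDRt"})
cv2.imwrite("pics/wrist1.png",p[:,:,::-1])
go(s,[.6277,-.1323,.25],1.4)
P=cloud(load('wrist1'));z=P[...,2]
m=(z>.177)&(z<.192)
k,l,st,cc=cv2.connectedComponentsWithStats(m.astype(np.uint8))
for i in range(1,k):
    if st[i,4]>20: print(st[i],P[l==i].mean(0).round(4),P[l==i].min(0).round(4),P[l==i].max(0).round(4))
m=(z>.143)&(z<.15)
k,l,st,cc=cv2.connectedComponentsWithStats(m.astype(np.uint8))
for i in range(1,k):
    if st[i,4]>20: print(st[i],P[l==i].mean(0).round(4),P[l==i].min(0).round(4),P[l==i].max(0).round(4))
```

```text
1.8167 [ 0.59126848 -0.11098705  0.28602132] [-3.54121399e-01  8.88740559e-02  1.70407079e+00  1.29857739e-04
  1.34922747e+00 -3.77948026e-01] 0.9942648428615501
turn [-0. -0. -0.] shift [ 35.9  36.  -22.2]
[490   0  22 103 584] [ 7.705e-01 -5.000e-04  1.792e-01] [ 0.7613 -0.0378  0.177 ] [0.7879 0.0326 0.182 ]
[ 433  184   79  113 1501] [ 0.7792 -0.1579  0.1793] [ 0.7461 -0.2051  0.177 ] [ 0.829  -0.1021  0.1831]
[287 199  15  31 385] [ 0.6265 -0.1291  0.1845] [ 0.6219 -0.1425  0.177 ] [ 0.6321 -0.1184  0.1874]
[420 365  24  19  95] [ 0.7716 -0.2924  0.179 ] [ 0.7625 -0.3041  0.1771] [ 0.7819 -0.282   0.1807]
[503  10   9   9  30] [0.7963 0.0313 0.1465] [0.7926 0.0289 0.1433] [0.7997 0.034  0.1496]
[ 39  33  25  10 192] [0.4274 0.0033 0.1471] [4.169e-01 4.000e-04 1.430e-01] [0.4357 0.0073 0.1498]
[ 285   55   18  137 1358] [ 0.6258 -0.0599  0.1474] [ 0.6211 -0.1218  0.1432] [ 0.6321 -0.0065  0.1499]
[282  63   4  18  42] [ 0.6166 -0.0206  0.1457] [ 0.6153 -0.0263  0.143 ] [ 0.6176 -0.0132  0.1497]
[458 198  54  64 696] [ 0.8278 -0.1628  0.1463] [ 0.7917 -0.1859  0.143 ] [ 0.8429 -0.1222  0.15  ]
[449 203  18  25  47] [ 0.7834 -0.1393  0.1467] [ 0.7785 -0.152   0.143 ] [ 0.7918 -0.1283  0.1499]
[277 214  16  48 446] [ 0.6256 -0.1724  0.1474] [ 0.6182 -0.1904  0.1431] [ 0.6322 -0.1433  0.1495]
```

View pics/wrist1.png

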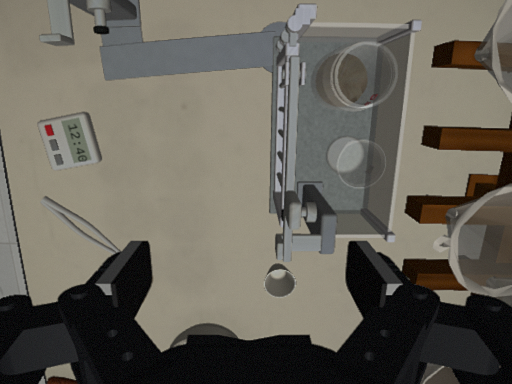

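Run:
```python
from h import *
np.set_printoptions(precision=4,suppress=True)
f=load('wrist1');P=cloud(f);z=P[...,2]
box=(P[...,0]>.6)&(P[...,0]<.65)&(P[...,1]>-.2)&(P[...,1]<.05)
t=P[box&(z>.182)&(z<.19)];print('tab',t.mean(0),t.min(0),t.max(0))
for a in np.arange(-.2,.05,.01):
    q=P[box&(z>.144)&(z<.15)&(P[...,1]>a)&(P[...,1]<a+.01)]
    if len(q):print(round(a,3),len(q),q[:,0].min().round(4),q[:,0].max().round(4),q[:,1].min().round(4),z.dtype and np.median(q[:,2]).round(4))
Q=P[box&(z>.144)&(z<.15)&(P[...,1]>-.11)&(P[...,1]<-.035)]
v=cv2.fitLine(Q[:,:2].astype(np.float32),cv2.DIST_HUBER,0,.01,.01).ravel();print(v,np.degrees(np.arctan2(v[1],v[0])))
T=load('top0')
print(tri(T,(255.35,171.6),f,(294,214.5)))
# hinge post and open post
h=P[(np.abs(P[...,0]-.625)<.03)&(P[...,1]>0)&(P[...,1]<.04)&(z>.1)];print('hinge',h.min(0),h.max(0),h.mean(0))
o=P[(np.abs(P[...,0]-.43)<.04)&(np.abs(P[...,1])<.04)&(z>.143)&(z<.15)];print('nose',o.mean(0),o.min(0),o.max(0))
o=P[(np.abs(P[...,0]-.43)<.05)&(np.abs(P[...,1])<.06)&(z>.1)&(z<.12)];print('plunger',o.mean(0),o.min(0),o.max(0))
```

```text
tab [ 0.6268 -0.1299  0.1851] [ 0.6221 -0.1425  0.1821] [ 0.6321 -0.1184  0.1874]
-0.2 3 0.6248 0.6287 -0.1904 0.1467
-0.19 125 0.6184 0.6322 -0.19 0.1477
-0.18 150 0.6182 0.6316 -0.1799 0.1475
-0.17 87 0.6236 0.6318 -0.1699 0.1475
-0.16 58 0.6235 0.6316 -0.16 0.1476
-0.15 14 0.6233 0.6253 -0.1495 0.1464
-0.13 2 0.6229 0.6232 -0.1218 0.1451
-0.12 97 0.6229 0.631 -0.1199 0.1476
-0.11 99 0.6227 0.6304 -0.1099 0.1477
-0.1 116 0.6224 0.6307 -0.1 0.1476
-0.09 102 0.6222 0.6299 -0.0898 0.1477
-0.08 118 0.6221 0.6304 -0.08 0.1475
-0.07 114 0.622 0.6299 -0.0697 0.1476
-0.06 119 0.6216 0.6299 -0.0595 0.1477
-0.05 116 0.6216 0.6298 -0.0497 0.1477
-0.04 132 0.6183 0.6294 -0.0398 0.1476
-0.03 177 0.6153 0.6355 -0.03 0.1473
-0.02 158 0.6161 0.6343 -0.02 0.1475
-0.01 38 0.6213 0.6284 -0.0099 0.1471
[ 0.0161 -0.9999  0.6258 -0.0714] -89.07678
(array([ 0.6282, -0.1323,  0.1782]), np.float64(1.6675646015562227))
hinge [0.6175 0.0002 0.1004] [0.642  0.0352 0.1426] [0.6284 0.0197 0.1351]
nose [0.4274 0.0033 0.1471] [0.4169 0.0004 0.143 ] [0.4357 0.0073 0.1498]
plunger [0.4478 0.0326 0.103 ] [0.4372 0.0165 0.1   ] [0.4573 0.0433 0.1088]
```

```bash
sed -i 's/^H=.*/H=np.array([0.6244,0.0193]); SH=-89.0/' h.py
python3 - <<'E'
from h import *
from plant import ctrl
s=ctrl.get_state()
go(s,[.6271,-.1307,.23],1.0)
E
```

```text
turn [0.3 0.1 0.1] shift [ 33.   55.9 -13.7]
```

Emit:
{"op": "step_arm", "data": {"rows": [[[0,0,0],[8,14,-4],0.2],[[0,0,0],[16,28,-7],0.4],[[0,0,0],[25,42,-10],0.5],[[0,0.2,0],[33,56,-14],0.5],[[0,0.2,0],[33,56,-14],0.5],[[0,0.2,0],[33,56,-14],0.5]]}}

```text
time: 2.37
eef_pos: [0.6234, -0.1219, 0.2288]
tcp_rot: [-0.707, -0.006, 0.008, 0.708]
contact_force: [0.6, 0.1, -0.3]
opening: 0.506
```

Run:
```python
from h import *
from plant import ctrl
s=ctrl.get_state();print(s['time'],s['eef_pos'],s['contact_force'],s['opening'])
go(s,[.6271,-.1307,.153],1.0)
```

```text
2.3667 [ 0.62342798 -0.1218661   0.22881634] [ 0.57571108  0.1483744  -0.34408266] 0.5062951393734071
turn [-0.1  0.2 -0.2] shift [ 3.7 75.8 -9. ]
```

Emit:
{"op": "step_arm", "data": {"rows": [[[0,0,0],[0,0,0],0.5],[[0,0,0],[0,0,0],0.5],[[0,0,0],[0,0,0],0.5]]}}

```text
time: 2.62
eef_pos: [0.6244, -0.1221, 0.2319]
tcp_rot: [0.707, 0.008, -0.007, -0.707]
contact_force: [0.2, -0.6, 0.0]
opening: 0.498
```

Run:
```python
from h import *
from plant import ctrl
s=ctrl.get_state();print(s['time'],s['eef_pos'],s['contact_force'],s['opening'],s['dq'])
go(s,[.6271,-.1307,.153],1.0)
```

```text
2.6167 [ 0.62444926 -0.12213851  0.2319022 ] [ 0.23243672 -0.59267389  0.01622373] 0.4983216797329278 [ 0.00021703  0.00318799  0.00265215 -0.00140789 -0.00309592 -0.00075605]
turn [0.  0.2 0.1] shift [ 2.3 78.9 -8.6]
```

Emit:
{"op": "step_arm", "data": {"rows": [[[0,0.2,0],[1.5,0,-4],0.5],[[0,0.2,0],[3,8,-8.4],0.5],[[0,0.2,0],[3,18,-8.4],0.5],[[0,0.2,0],[3,28,-8.4],0.5],[[0,0.2,0],[3,38,-8.4],0.5],[[0,0.2,0],[3,48,-8.4],0.5],[[0,0.2,0],[3,58,-8.4],0.5],[[0,0.2,0],[3,68,-8.4],0.5],[[0,0.2,0],[3,77,-8.4],0.5],[[0,0.2,0],[3,77,-8.4],0.5]]}}

```text
time: 3.45
eef_pos: [0.626, -0.13, 0.1501]
tcp_rot: [-0.706, -0.005, 0.008, 0.708]
contact_force: [-0.8, -0.5, 0.0]
opening: 0.5
```

Run:
```python
from h import *
from plant import ctrl,viewer
s=ctrl.get_state();print(s['time'],s['eef_pos'],s['contact_force'],s['opening'])
a=[viewer.read_camera(n)[0][:,:,::-1] for n in('wrist','scene')]
cv2.imwrite("pics/g1.png",np.hstack([cv2.resize(a[0][150:384,130:384],(380,350)),cv2.resize(a[1][130:270,180:330],(375,350),interpolation=cv2.INTER_CUBIC)]))
```

```text
3.45 [ 0.62596523 -0.1299926   0.15014748] [-0.75963193 -0.51867905  0.01680289] 0.5002539963257122
```

View pics/g1.png

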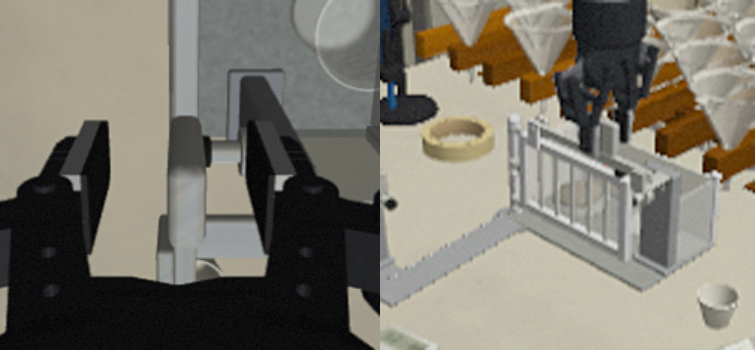

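Run:
```python
from h import *
from plant import ctrl,viewer
np.set_printoptions(precision=4,suppress=True)
s=ctrl.get_state();c=viewer.calibration('wrist');p,d=viewer.read_camera('wrist')
np.savez("pics/wrist2.npz",p=p,d=d,**{k:np.array(c[k]) for k in "KDRt"})
f=load('wrist2');P=cloud(f)
print(s['time'],s['eef_pos'],s['tcp_rot'])
r=Ro.from_quat(s['tcp_rot']);Q=r.inv().apply((P.reshape(-1,3)-s['eef_pos'])).reshape(P.shape)*1000
for row in (240,255,270,285,300,310):
    print(row,[(u,*Q[row,u].round(0).astype(int)) for u in range(185,310,5)])
print('cam in tool',r.inv().apply(-np.array(c['R']).T@c['t']-s['eef_pos'])*1000, (np.array(c['R'])@r.as_matrix()))
```

```text
3.55 [ 0.6272 -0.1305  0.1527] [-0.707  -0.0058  0.0064  0.7072]
240 [(185, np.int64(-28), np.int64(-18), np.int64(12)), (190, np.int64(-26), np.int64(-17), np.int64(12)), (195, np.int64(-24), np.int64(-18), np.int64(12)), (200, np.int64(-23), np.int64(-11), np.int64(9)), (205, np.int64(-44), np.int64(152), np.int64(-64)), (210, np.int64(-39), np.int64(151), np.int64(-64)), (215, np.int64(-34), np.int64(152), np.int64(-64)), (220, np.int64(-29), np.int64(152), np.int64(-64)), (225, np.int64(-24), np.int64(152), np.int64(-64)), (230, np.int64(-19), np.int64(151), np.int64(-64)), (235, np.int64(-14), np.int64(152), np.int64(-64)), (240, np.int64(-5), np.int64(-11), np.int64(9)), (245, np.int64(-3), np.int64(-17), np.int64(12)), (250, np.int64(-1), np.int64(-16), np.int64(12)), (255, np.int64(1), np.int64(-17), np.int64(12)), (260, np.int64(4), np.int64(-16), np.int64(11)), (265, np.int64(10), np.int64(56), np.int64(-21)), (270, np.int64(20), np.int64(150), np.int64(-63)), (275, np.int64(25), np.int64(153), np.int64(-65)), (280, np.int64(28), np.int64(141), np.int64(-59)), (285, np.int6
[... 6035 characters left out ...]
nt64(-32), np.int64(-11)), (255, np.int64(1), np.int64(-32), np.int64(-11)), (260, np.int64(6), np.int64(24), np.int64(-52)), (265, np.int64(9), np.int64(24), np.int64(-52)), (270, np.int64(11), np.int64(23), np.int64(-51)), (275, np.int64(14), np.int64(24), np.int64(-52)), (280, np.int64(17), np.int64(24), np.int64(-52)), (285, np.int64(20), np.int64(24), np.int64(-52)), (290, np.int64(23), np.int64(23), np.int64(-51)), (295, np.int64(26), np.int64(24), np.int64(-52)), (300, np.int64(29), np.int64(24), np.int64(-52)), (305, np.int64(20), np.int64(-37), np.int64(-8))]
cam in tool [  -1.3717 -143.3779   68.5908] [[ 1.     -0.0002  0.0002]
 [ 0.0001 -0.2671 -0.9637]
 [ 0.0002  0.9637 -0.2671]]
```

Emit:
{"op": "step_arm", "data": {"rows": [[[0,0,0],[1.2,0,0],0.5],[[0,0,0],[1.2,0,0],0.5],[[0,0,0],[1.2,0,0],0.6],[[0,0,0],[1.2,0,0],0.7],[[0,0,0],[1.2,0,0],0.75],[[0,0,0],[1.2,0,0],0.78]], "newtons": 20}}

```text
time: 4.1
eef_pos: [0.6286, -0.1306, 0.1535]
tcp_rot: [0.707, 0.006, -0.006, -0.707]
contact_force: [0.3, -0.1, -0.3]
opening: 0.22
```

Emit:
{"op": "step_arm", "data": {"rows": [[[0,0,0],[0,0,0],0.8],[[0,0,0],[0,0,0],0.82],[[0,0,0],[0,0,0],0.84]]}}

```text
time: 4.35
eef_pos: [0.6286, -0.1305, 0.1533]
tcp_rot: [-0.707, -0.006, 0.006, 0.707]
contact_force: [0.5, 0.5, -0.2]
opening: 0.157
```

Emit:
{"op": "step_arm", "data": {"rows": [[[0,0,0],[0,0,0],0.86],[[0,0,0],[0,0,0],0.88],[[0,0,0],[0,0,0],0.9],[[0,0,0],[0,0,0],0.92]]}}

```text
time: 4.68
eef_pos: [0.6284, -0.1306, 0.1533]
tcp_rot: [0.707, 0.006, -0.006, -0.707]
contact_force: [-0.9, -0.1, 0.4]
opening: 0.11
```

Emit:
{"op": "step_arm", "data": {"rows": [[[0,0,0],[0,0,0],1],[[0,0,0],[0,0,0],1],[[0,0,0],[0,0,0],1],[[0,0,0],[0,0,0],1]], "newtons": 25}}

```text
time: 5.02
eef_pos: [0.6284, -0.1305, 0.1533]
tcp_rot: [-0.707, -0.006, 0.006, 0.707]
contact_force: [-1.5, 0.1, 0.5]
opening: 0.114
```

Emit:
{"op": "step_arm", "data": {"rows": [[[-1.2,0,0],[0,-2.2,0.2],1],[[-2.3,0,0],[0,-4.4,0.6],1],[[-3.4,0,0],[0,-6.6,0.9],1],[[-4.6,0,0],[0,-8.8,1.3],1],[[-5.7,0,0],[0,-10.9,1.8],1],[[-6.9,0,0],[0,-13.1,2.2],1],[[-8,0,0],[0,-15.2,2.8],1],[[-9.2,0,0],[0,-17.4,3.3],1],[[-10.3,0,0],[0,-19.5,3.9],1],[[-11.5,0,0],[0,-21.6,4.6],1]]}}

```text
time: 5.85
eef_pos: [0.6281, -0.1259, 0.1748]
tcp_rot: [0.775, 0.006, -0.006, -0.632]
contact_force: [-2.7, -1.4, -1.6]
opening: 0.117
```

Run:
```python
from h import *
from plant import ctrl,viewer
s=ctrl.get_state();print(s['time'],s['eef_pos'],s['contact_force'],s['opening'])
a=[viewer.read_camera(n)[0][:,:,::-1] for n in('wrist','scene')]
cv2.imwrite("pics/g2.png",np.hstack([cv2.resize(a[0][150:384,130:384],(380,350)),cv2.resize(a[1][130:270,180:330],(375,350),interpolation=cv2.INTER_CUBIC)]))
```

```text
5.85 [ 0.62807913 -0.12592035  0.1748212 ] [-2.72134769 -1.4149473  -1.6441727 ] 0.1166995061903152
```

View pics/g2.png

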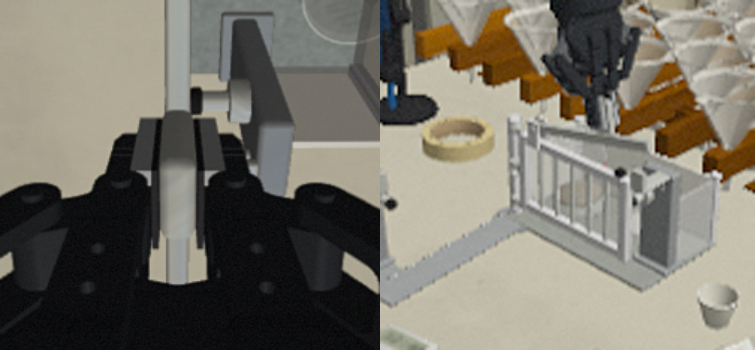

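```bash
cat > sw.py <<'E'
from h import *
def rows(phis,r=145.5,t=11.46):
    T=Ro.from_euler('x',t,degrees=True)
    for p in phis:
        q=np.radians(p); print('[[%s], [%s]]'%(', '.join('%.1f'%x for x in T.apply([0,p,0])),', '.join('%.1f'%x for x in T.apply([-r*np.sin(q),0,r*(1-np.cos(q))]))))
import sys
rows(eval(sys.argv[1]))
E
python3 sw.py "[1,2,3,5,7,9,12,15,18,21]"; python3 sw.py "range(4,41,4)"
```

```text
[[0.0, 1.0, 0.2], [-2.5, -0.0, 0.0]]
[[0.0, 2.0, 0.4], [-5.1, -0.0, 0.1]]
[[0.0, 2.9, 0.6], [-7.6, -0.0, 0.2]]
[[0.0, 4.9, 1.0], [-12.7, -0.1, 0.5]]
[[0.0, 6.9, 1.4], [-17.7, -0.2, 1.1]]
[[0.0, 8.8, 1.8], [-22.8, -0.4, 1.8]]
[[0.0, 11.8, 2.4], [-30.3, -0.6, 3.1]]
[[0.0, 14.7, 3.0], [-37.7, -1.0, 4.9]]
[[0.0, 17.6, 3.6], [-45.0, -1.4, 7.0]]
[[0.0, 20.6, 4.2], [-52.1, -1.9, 9.5]]
[[0.0, 3.9, 0.8], [-10.1, -0.1, 0.3]]
[[0.0, 7.8, 1.6], [-20.2, -0.3, 1.4]]
[[0.0, 11.8, 2.4], [-30.3, -0.6, 3.1]]
[[0.0, 15.7, 3.2], [-40.1, -1.1, 5.5]]
[[0.0, 19.6, 4.0], [-49.8, -1.7, 8.6]]
[[0.0, 23.5, 4.8], [-59.2, -2.5, 12.3]]
[[0.0, 27.4, 5.6], [-68.3, -3.4, 16.7]]
[[0.0, 31.4, 6.4], [-77.1, -4.4, 21.7]]
[[0.0, 35.3, 7.2], [-85.5, -5.5, 27.2]]
[[0.0, 39.2, 7.9], [-93.5, -6.8, 33.4]]
```

Emit:
{"op": "step_arm", "data": {"rows": [[[0,1,0.2],[-2.5,0,0],1],[[0,2,0.4],[-5.1,0,0.1],1],[[0,2.9,0.6],[-7.6,0,0.2],1],[[0,4.9,1],[-12.7,-0.1,0.5],1],[[0,6.9,1.4],[-17.7,-0.2,1.1],1],[[0,8.8,1.8],[-22.8,-0.4,1.8],1],[[0,11.8,2.4],[-30.3,-0.6,3.1],1],[[0,14.7,3],[-37.7,-1,4.9],1],[[0,17.6,3.6],[-45,-1.4,7],1],[[0,20.6,4.2],[-52.1,-1.9,9.5],1]]}}

```text
time: 6.78
eef_pos: [0.5761, -0.117, 0.1748]
tcp_rot: [0.762, -0.136, 0.112, -0.623]
contact_force: [-0.1, 0.6, -3.3]
opening: 0.107
```

Forces are small, so I'll swing another 40°.

Emit:
{"op": "step_arm", "data": {"rows": [[[0,3.9,0.8],[-10.1,-0.1,0.3],1],[[0,7.8,1.6],[-20.2,-0.3,1.4],1],[[0,11.8,2.4],[-30.3,-0.6,3.1],1],[[0,15.7,3.2],[-40.1,-1.1,5.5],1],[[0,19.6,4],[-49.8,-1.7,8.6],1],[[0,23.5,4.8],[-59.2,-2.5,12.3],1],[[0,27.4,5.6],[-68.3,-3.4,16.7],1],[[0,31.4,6.4],[-77.1,-4.4,21.7],1],[[0,35.3,7.2],[-85.5,-5.5,27.2],1],[[0,39.2,7.9],[-93.5,-6.8,33.4],1]]}}

```text
time: 7.62
eef_pos: [0.5003, -0.0526, 0.1748]
tcp_rot: [0.669, -0.388, 0.319, -0.548]
contact_force: [2.4, -0.4, -5.1]
opening: 0.112
```

```bash
cat > st.py <<'E'
from h import *
from plant import ctrl,viewer
import sys
s=ctrl.get_state();p=s['eef_pos'];R=Ro.from_quat(s['tcp_rot']).as_matrix()
v=p[:2]-H;print(s['time'],p.round(4),'F',s['contact_force'].round(1),'open',s['opening'].round(3),'r',np.linalg.norm(v).round(4),'posang',(SH-np.degrees(np.arctan2(v[1],v[0]))).round(2)%360,'yaw-gate',(SH+90-np.degrees(np.arctan2(R[1,0],R[0,0]))).round(2),'lift',(np.degrees(np.arcsin(-R[2,2]))).round(2), 'q6',s['qpos'][5].round(2))
n=len(sys.argv)>1 and sys.argv[1]
if n:
    a=[viewer.read_camera(k)[0][:,:,::-1] for k in('wrist','scene','top')]
    cv2.imwrite(f"pics/{n}.png",np.hstack([cv2.resize(a[0][100:384,50:450],(380,270)),cv2.resize(a[1][120:270,150:300],(375,375),interpolation=cv2.INTER_CUBIC)[:270]]))
    cv2.imwrite(f"pics/{n}t.png",cv2.resize(a[2][165:305,160:300],None,fx=4,fy=4,interpolation=cv2.INTER_CUBIC))
E
python3 st.py g3
```

```text
Traceback (most recent call last):
  File "st.py", line 5, in <module>
    v=p[:2]-H;print(s['time'],p.round(4),'F',s['contact_force'].round(1),'open',s['opening'].round(3),'r',np.linalg.norm(v).round(4),'posang',(SH-np.degrees(np.arctan2(v[1],v[0]))).round(2)%360,'yaw-gate',(SH+90-np.degrees(np.arctan2(R[1,0],R[0,0]))).round(2),'lift',(np.degrees(np.arcsin(-R[2,2]))).round(2), 'q6',s['qpos'][5].round(2))
                                                                                ^^^^^^^^^^^^^^^^^^
AttributeError: 'float' object has no attribute 'round'
```

```bash
sed -i "s/s\['opening'\].round(3)/round(float(s['opening']),3)/" st.py; python3 st.py g3
```

```text
7.6167 [ 0.5003 -0.0526  0.1748] F [ 2.4 -0.4 -5.1] open 0.112 r 0.1434 posang 60.91 yaw-gate 61.36 lift 11.34 q6 0.87
```

View pics/g3.png

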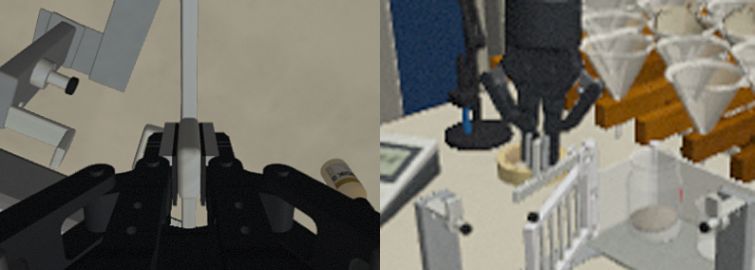

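View pics/g3t.png

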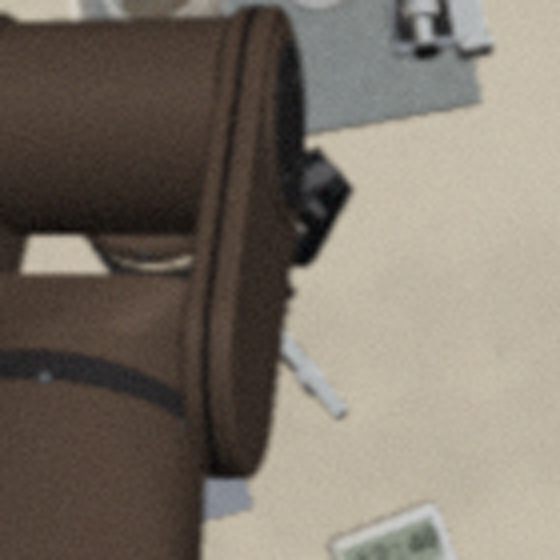

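```bash
python3 sw.py "[2.5,5,7.5,10,12.5,15,17.5,19,20.5,22]"; python3 sw.py "[.2,.4,.6,.8,1,1.2,1.4,1.6,1.8,2]"
```

```text
[[0.0, 2.5, 0.5], [-6.3, -0.0, 0.1]]
[[0.0, 4.9, 1.0], [-12.7, -0.1, 0.5]]
[[0.0, 7.4, 1.5], [-19.0, -0.2, 1.2]]
[[0.0, 9.8, 2.0], [-25.3, -0.4, 2.2]]
[[0.0, 12.3, 2.5], [-31.5, -0.7, 3.4]]
[[0.0, 14.7, 3.0], [-37.7, -1.0, 4.9]]
[[0.0, 17.2, 3.5], [-43.8, -1.3, 6.6]]
[[0.0, 18.6, 3.8], [-47.4, -1.6, 7.8]]
[[0.0, 20.1, 4.1], [-51.0, -1.8, 9.0]]
[[0.0, 21.6, 4.4], [-54.5, -2.1, 10.4]]
[[0.0, 0.2, 0.0], [-0.5, -0.0, 0.0]]
[[0.0, 0.4, 0.1], [-1.0, -0.0, 0.0]]
[[0.0, 0.6, 0.1], [-1.5, -0.0, 0.0]]
[[0.0, 0.8, 0.2], [-2.0, -0.0, 0.0]]
[[0.0, 1.0, 0.2], [-2.5, -0.0, 0.0]]
[[0.0, 1.2, 0.2], [-3.0, -0.0, 0.0]]
[[0.0, 1.4, 0.3], [-3.6, -0.0, 0.0]]
[[0.0, 1.6, 0.3], [-4.1, -0.0, 0.1]]
[[0.0, 1.8, 0.4], [-4.6, -0.0, 0.1]]
[[0.0, 2.0, 0.4], [-5.1, -0.0, 0.1]]
```

Emit:
{"op": "step_arm", "data": {"rows": [[[0,2.5,0.5],[-6.3,0,0.1],1],[[0,4.9,1],[-12.7,-0.1,0.5],1],[[0,7.4,1.5],[-19,-0.2,1.2],1],[[0,9.8,2],[-25.3,-0.4,2.2],1],[[0,12.3,2.5],[-31.5,-0.7,3.4],1],[[0,14.7,3],[-37.7,-1,4.9],1],[[0,17.2,3.5],[-43.8,-1.3,6.6],1],[[0,18.6,3.8],[-47.4,-1.6,7.8],1],[[0,20.1,4.1],[-51,-1.8,9],1],[[0,21.6,4.4],[-54.5,-2.1,10.4],1]]}}

```text
time: 8.6
eef_pos: [0.4831, -0.0009, 0.1748]
tcp_rot: [0.583, -0.508, 0.417, -0.478]
contact_force: [2.4, -2.6, -5.7]
opening: 0.114
```

```bash
python3 st.py g4
```

```text
8.6 [ 0.4831 -0.0009  0.1748] F [ 2.4 -2.6 -5.7] open 0.114 r 0.1427 posang 82.85 yaw-gate 83.11 lift 11.3 q6 1.28
```

View pics/g4.png

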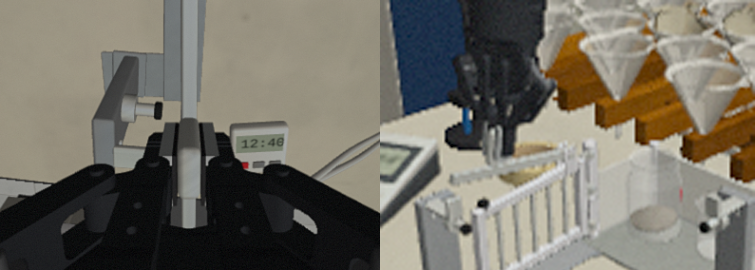

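Emit:
{"op": "step_arm", "data": {"rows": [[[0,0.4,0.1],[-1,0,0],1],[[0,0.8,0.2],[-2,0,0],1],[[0,1.2,0.2],[-3,0,0],1],[[0,1.6,0.3],[-4.1,0,0.1],1],[[0,2,0.4],[-5.1,0,0.1],1],[[0,2.4,0.5],[-6.1,0,0.1],1],[[0,2.8,0.6],[-7.1,0,0.2],1],[[0,3,0.6],[-7.6,0,0.2],1]]}}

```text
time: 9.42
eef_pos: [0.4822, 0.0067, 0.1748]
tcp_rot: [0.57, -0.523, 0.429, -0.467]
contact_force: [6.6, -0.7, -6.8]
opening: 0.113
```

```bash
python3 st.py
```

```text
9.4167 [0.4822 0.0067 0.1748] F [ 6.6 -0.7 -6.8] open 0.113 r 0.1427 posang 85.94 yaw-gate 86.14 lift 11.29 q6 1.33
```

Emit:
{"op": "step_arm", "data": {"rows": [[[0,0,0],[0,-0.1,0.5],1],[[0,0.2,0],[-0.5,-0.2,1],1],[[0,0.4,0.1],[-1,-0.2,1],1],[[0,0.6,0.1],[-1.5,-0.2,1],1],[[0,0.8,0.2],[-2,-0.2,1],1],[[0,1,0.2],[-2.5,-0.2,1],1],[[0,1,0.2],[-2.5,-0.2,1],1]]}}

```text
time: 10.0
eef_pos: [0.4821, 0.0095, 0.1749]
tcp_rot: [0.566, -0.528, 0.433, -0.462]
contact_force: [2.7, -1.3, -3.8]
opening: 0.11
```

```bash
python3 st.py
```

```text
10.0 [0.4821 0.0095 0.1749] F [ 2.7 -1.3 -3.8] open 0.11 r 0.1427 posang 87.08 yaw-gate 87.17 lift 11.44 q6 1.35
```

Emit:
{"op": "step_arm", "data": {"rows": [[[0,0.2,0],[-0.4,0,0],1],[[0,0.3,0.1],[-0.8,0,0],1],[[0,0.5,0.1],[-1.2,0,0],1],[[0,0.6,0.1],[-1.6,0,0],1],[[0,0.8,0.2],[-2,0,0],1],[[0,0.8,0.2],[-2,0,0],1],[[0,0.8,0.2],[-2,0,0],1]]}}

```text
time: 10.58
eef_pos: [0.482, 0.0112, 0.1749]
tcp_rot: [0.562, -0.532, 0.436, -0.459]
contact_force: [2.4, -3.7, -4.7]
opening: 0.113
```

```bash
python3 st.py
```

```text
10.5833 [0.482  0.0112 0.1749] F [ 2.4 -3.7 -4.7] open 0.113 r 0.1426 posang 87.74 yaw-gate 87.95 lift 11.44 q6 1.37
```

Emit:
{"op": "step_arm", "data": {"rows": [[[0,0.1,0],[-0.3,0,0],1],[[0,0.2,0],[-0.6,0,0],1],[[0,0.3,0.1],[-0.9,0,0],1],[[0,0.5,0.1],[-1.2,0,0],1],[[0,0.5,0.1],[-1.2,0,0],1],[[0,0.5,0.1],[-1.2,0,0],1],[[0,0.5,0.1],[-1.2,0,0],1]]}}

```text
time: 11.17
eef_pos: [0.482, 0.0118, 0.1749]
tcp_rot: [0.56, -0.534, 0.438, -0.457]
contact_force: [2.4, -6.4, -3.4]
opening: 0.113
```

```bash
python3 st.py
```

```text
11.1667 [0.482  0.0118 0.1749] F [ 2.4 -6.4 -3.4] open 0.113 r 0.1426 posang 87.98 yaw-gate 88.4 lift 11.45 q6 1.38
```

Emit:
{"op": "step_arm", "data": {"rows": [[[0,0.1,0],[-0.3,0,0],1],[[0,0.2,0],[-0.6,0,0],1],[[0,0.3,0.1],[-0.9,0,0],1],[[0,0.5,0.1],[-1.2,0,0],1],[[0,0.6,0.1],[-1.5,0,0],1],[[0,0.6,0.1],[-1.5,0,0],1],[[0,0.6,0.1],[-1.5,0,0],1]]}}

```text
time: 11.75
eef_pos: [0.4819, 0.0125, 0.1749]
tcp_rot: [0.558, -0.536, 0.441, -0.454]
contact_force: [2.1, -8.3, -4.1]
opening: 0.111
```

```bash
python3 st.py
```

```text
11.75 [0.4819 0.0125 0.1749] F [ 2.1 -8.3 -4.1] open 0.111 r 0.1427 posang 88.27 yaw-gate 88.93 lift 11.45 q6 1.39
```

Emit:
{"op": "step_arm", "data": {"rows": [[[0,0.1,0],[-0.4,0,0],1],[[0,0.1,0],[-0.8,0,0],1],[[0,0.2,0],[-1.2,0,0],1],[[0,0.2,0],[-1.6,0,0],1],[[0,0.2,0],[-2,0,0],1],[[0,0.2,0],[-2,0,0],1],[[0,0.2,0],[-2,0,0],1]]}}

```text
time: 12.33
eef_pos: [0.4819, 0.0132, 0.175]
tcp_rot: [0.558, -0.536, 0.443, -0.453]
contact_force: [2.8, -13.2, -3.6]
opening: 0.111
```

```bash
python3 st.py g5
```

```text
12.3333 [0.4819 0.0132 0.175 ] F [  2.8 -13.2  -3.6] open 0.111 r 0.1426 posang 88.54 yaw-gate 89.12 lift 11.45 q6 1.4
```

View pics/g5.png

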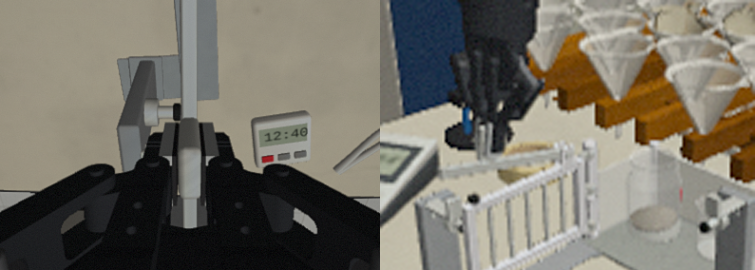

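Emit:
{"op": "step_arm", "data": {"rows": [[[1.1,0,0],[-0.2,2.2,-0.2],1],[[2.3,0,0],[-0.4,4.4,-0.4],1],[[3.4,0,0],[-0.4,6.6,-0.5],1],[[4.6,0,0],[-0.4,8.8,-0.6],1],[[5.7,0,0],[-0.4,11,-0.6],1],[[6.9,0,0],[-0.4,13.2,-0.6],1],[[8,0,0],[-0.4,15.4,-0.6],1],[[9.2,0,0],[-0.4,17.7,-0.5],1]]}}

```text
time: 13.15
eef_pos: [0.4778, 0.0133, 0.1579]
tcp_rot: [0.52, -0.499, 0.485, -0.496]
contact_force: [3.2, -14.0, -3.5]
opening: 0.114
```

```bash
python3 st.py g6
```

```text
13.15 [0.4778 0.0133 0.1579] F [  3.2 -14.   -3.5] open 0.114 r 0.1467 posang 88.66 yaw-gate 89.15 lift 2.22 q6 1.37
```

View pics/g6.png

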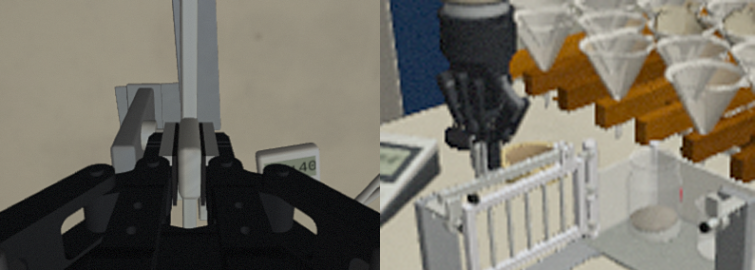

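Emit:
{"op": "step_arm", "data": {"rows": [[[0.6,0,0],[0,1.1,-0.1],1],[[1.1,0,0],[0,2.2,-0.2],1],[[1.7,0,0],[0,3.3,-0.3],1],[[2,0,0],[0,3.9,-0.4],1],[[2,0,0],[0,3.9,-0.4],1]]}}

```text
time: 13.72
eef_pos: [0.4773, 0.0133, 0.1542]
tcp_rot: [0.511, -0.491, 0.493, -0.505]
contact_force: [2.6, -15.0, -2.9]
opening: 0.113
```

```bash
python3 st.py g7
```

```text
13.7167 [0.4773 0.0133 0.1542] F [  2.6 -15.   -2.9] open 0.113 r 0.1472 posang 88.67 yaw-gate 89.16 lift 0.23 q6 1.36
```

View pics/g7.png

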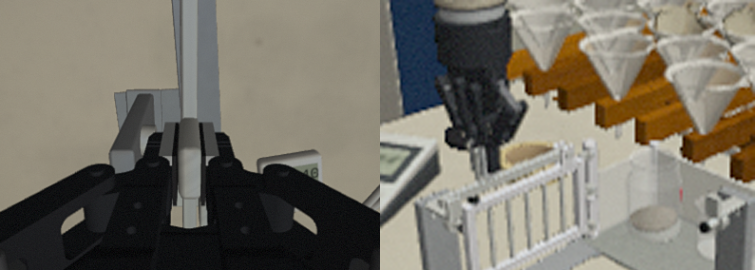

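Emit:
{"op": "step_arm", "data": {"rows": [[[0,-0.1,0],[0.4,0,0],1],[[0,-0.1,0],[0.8,0,0],1],[[0,-0.2,0],[1.2,0,0],1],[[0,-0.2,0],[1.6,0,0],1],[[0,-0.3,0],[2,0,0],1],[[0,-0.3,0],[2,0,0],1]]}}

```text
time: 14.37
eef_pos: [0.4773, 0.0125, 0.1541]
tcp_rot: [0.512, -0.49, 0.491, -0.507]
contact_force: [3.6, -10.3, -2.6]
opening: 0.117
```

```bash
python3 st.py
```

```text
14.3667 [0.4773 0.0125 0.1541] F [  3.6 -10.3  -2.6] open 0.117 r 0.1472 posang 88.37 yaw-gate 88.88 lift 0.26 q6 1.35
```

Emit:
{"op": "step_arm", "data": {"rows": [[[0,-0.1,0],[0.4,0,0],1],[[0,-0.1,0],[0.8,0,0],1],[[0,-0.2,0],[1.2,0,0],1],[[0,-0.2,0],[1.6,0,0],1],[[0,-0.3,0],[2,0,0],1],[[0,-0.3,0],[2,0,0],1]]}}

```text
time: 14.87
eef_pos: [0.4773, 0.0118, 0.154]
tcp_rot: [0.512, -0.49, 0.489, -0.509]
contact_force: [2.7, -5.3, -2.4]
opening: 0.113
```

```bash
python3 st.py
```

```text
14.8667 [0.4773 0.0118 0.154 ] F [ 2.7 -5.3 -2.4] open 0.113 r 0.1472 posang 88.09 yaw-gate 88.6 lift 0.25 q6 1.34
```

Emit:
{"op": "step_arm", "data": {"rows": [[[0,-0.1,0],[0.4,0,0],1],[[0,-0.1,0],[0.8,0,0],1],[[0,-0.1,0],[0.8,0,0],1]]}}

```text
time: 15.12
eef_pos: [0.4774, 0.0118, 0.154]
tcp_rot: [0.512, -0.49, 0.488, -0.509]
contact_force: [2.2, -2.3, -1.2]
opening: 0.109
```

```bash
python3 st.py g8
```

```text
15.1167 [0.4774 0.0118 0.154 ] F [ 2.2 -2.3 -1.2] open 0.109 r 0.1472 posang 88.09 yaw-gate 88.56 lift 0.25 q6 1.34
```

View pics/g8.png

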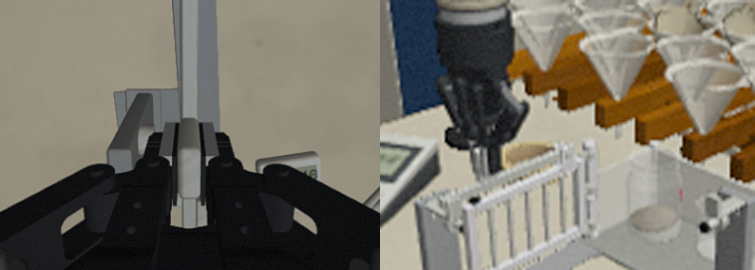

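Emit:
{"op": "step_arm", "data": {"rows": [[[0,0,0],[0,0,0],0.86],[[0,0,0],[0,0,0],0.82],[[0,0,0],[0,0,0],0.75],[[0,0,0],[0,0,0],0.65],[[0,0,0],[0,0,0],0.55],[[0,0,0],[0,0,0],0.5],[[0,0,0],[0,0,0],0.5]]}}

```text
time: 15.85
eef_pos: [0.4772, 0.0117, 0.1537]
tcp_rot: [0.512, -0.49, 0.489, -0.509]
contact_force: [-0.6, -0.2, 0.8]
opening: 0.502
```

```bash
python3 st.py g9
```

```text
15.85 [0.4772 0.0117 0.1537] F [-0.6 -0.2  0.8] open 0.502 r 0.1474 posang 88.06 yaw-gate 88.58 lift 0.26 q6 1.34
```

View pics/g9.png

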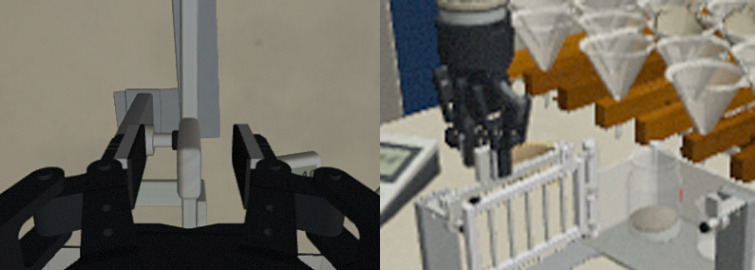

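Emit:
{"op": "step_arm", "data": {"rows": [[[0,0,0],[0,-12,0],0.5],[[0,0,0],[0,-30,0],0.5],[[0,0,0],[0,-55,0],0.5],[[0,0,0],[0,-85,0],0.5],[[0,0,0],[0,-115,0],0.5],[[0,0,0],[0,-140,0],0.5],[[0,0,0],[35,-150,0],0.5],[[0,0,0],[75,-150,0],0.5],[[0,0,0],[115,-150,0],0.5],[[0,0,0],[155,-150,0],0.5]]}}

```text
time: 16.83
eef_pos: [0.4845, -0.1444, 0.3058]
tcp_rot: [0.512, -0.489, 0.489, -0.51]
contact_force: [1.0, 0.4, 0.2]
opening: 0.499
```

Emit:
{"op": "step_arm", "data": {"rows": [[[0,0,0],[40,0,0],0.5],[[0,0,0],[80,0,0],0.5],[[0,0,0],[120,0,0],0.5],[[0,0,0],[160,0,0],0.5],[[0,0,0],[200,0,0],0.5],[[0,0,0],[200,0,0],0.5]]}}

```text
time: 17.33
eef_pos: [0.492, -0.349, 0.3042]
tcp_rot: [0.511, -0.491, 0.491, -0.507]
contact_force: [-1.3, 0.2, 0.1]
opening: 0.502
```

Run:
```python
from h import *
from plant import ctrl,viewer
np.set_printoptions(precision=4,suppress=True)
s=ctrl.get_state();print(s['time'],s['eef_pos'])
for n in ["top","scene"]:
    c=viewer.calibration(n); p,d=viewer.read_camera(n)
    np.savez(f"pics/{n}9.npz",p=p,d=d,**{k:np.array(c[k]) for k in "KDRt"})
    q=p[:,:,::-1]; q=q[115:310,160:360] if n=='top' else q[150:310,150:350]
    cv2.imwrite(f"pics/{n}9.png",cv2.resize(q,None,fx=3,fy=3,interpolation=cv2.INTER_CUBIC))
P=cloud(load('top9'));z=P[...,2]
b=(P[...,0]>.4)&(P[...,0]<.62)&(np.abs(P[...,1])<.06)
for lo,hi in((.175,.195),(.142,.152),(.152,.172)):
    q=P[b&(z>lo)&(z<hi)];print(lo,len(q),q.mean(0) if len(q) else '',q.min(0) if len(q) else '',q.max(0) if len(q) else '')
for a in np.arange(.4,.62,.02):
    q=P[b&(z>.142)&(z<.155)&(P[...,0]>a)&(P[...,0]<a+.02)]
    if len(q):print(a.round(2),len(q),q[:,1].min(),q[:,1].max(),np.median(q[:,2]),q[:,0].min())
```

```text
17.3333 [ 0.492  -0.349   0.3042]
0.175 72 [0.4766 0.0108 0.1843] [0.4653 0.006  0.1759] [0.4882 0.0163 0.1873]
0.142 400 [0.5115 0.0122 0.1469] [ 0.4167 -0.0004  0.1421] [0.6    0.0254 0.1517]
0.152 21 [0.495  0.0083 0.1604] [0.4645 0.006  0.152 ] [0.5937 0.0225 0.17  ]
0.4 10 0.001241748958611792 0.012796850952343012 0.14713085446825688 0.41665799025522293
0.42 71 -0.00038536619247817516 0.013635367133276973 0.14673378097610215 0.42004819590219733
0.44 44 0.0060000944759475965 0.013858155185798778 0.14765855532155833 0.44018616602198946
0.46 14 0.006294063339747238 0.014943772005107011 0.1478203780399836 0.46075901736197544
0.48 22 0.007108653515090572 0.015899832567020426 0.14703642955008825 0.48413947010206493
0.5 42 0.008395543683323093 0.016580123208489648 0.14651604481040556 0.5007860300380328
0.52 42 0.009267533143059899 0.017532143650724665 0.14669565336154308 0.5201555797612255
0.54 42 0.010244930652728973 0.018388115543665946 0.14631970154931637 0.5400940876081564
0.56 46 0.008190761312312791 0.022794404383130466 0.14660336928976 0.5605427929572847
0.58 72 0.006618697899819797 0.025394825269044678 0.14718799559243756 0.5800396480902436
0.6 1 0.01639060304381274 0.01639060304381274 0.14684822352024723 0.6000072273739996
```

View pics/top9.png

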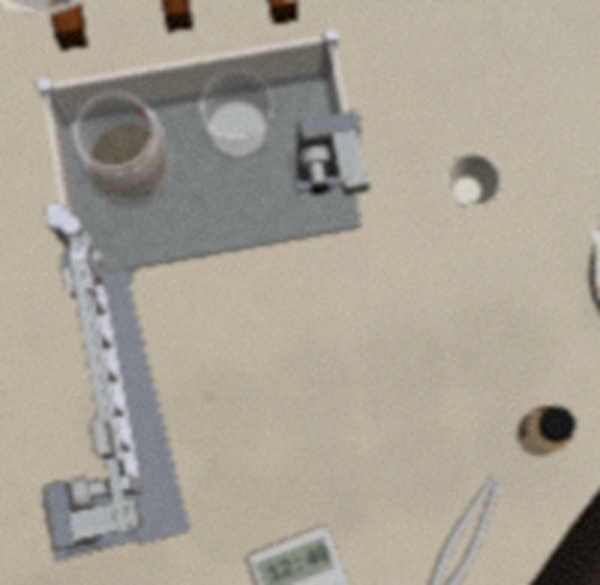

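View pics/scene9.png

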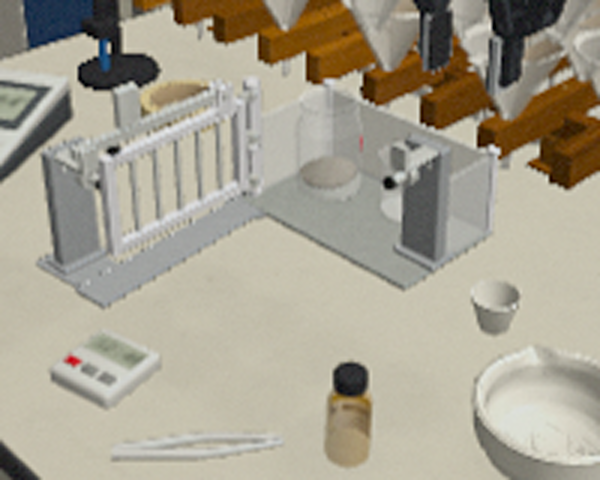

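```bash
python3 -c "
from plant import ctrl
print(ctrl.sign_off())"
```

```text
the job is handed in; nothing more can be done
None
```

The gate is open and latched, with the bar down behind the nose of the hold-open catch. I handed the job in at about 17.5 s; `sign_off` gives no verdict.

**What I did:**
- I pinched the tab at 20–25 N and lifted the bar to about 0.2 rad.
- I swung the gate to about 88.6° and felt the plunger from about 87.7°. I pressed it in by about 2.5–3 mm, which is an estimated 10–12 N on the post. The highest reading was 15 N, taken at the tool.
- I lowered the bar, backed off until the nose took the gate, released the tab and moved clear.

**Last checks:**
- In the top view the bar lies level, its top at about 147 mm along its whole length. Near the free end it spans y 6–14 mm, beside the nose at y 0–5.5 mm.
- When I backed off, the tool stopped moving while its target kept moving, so the nose was holding the gate.
- The jar, beaker, bottle and crucible look unmoved by eye in the views before and after.

**What disagreed:**
- The wrist depth showed the tab 1.3 mm off the middle of the pads, so I corrected by 1.2 mm before closing.
- The hinge position I measured was 1–2 mm off. It showed as a side force along the gate of up to 6.6 N at the tool, which I relieved by shifting the tool 1 mm.

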